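Discard a used tube in the tilt-out waste cabinet behind its safety catch

ROBOT

A 7-joint arm with a two-finger parallel gripper is mounted at the origin on a cart in front of the work surface, level with it; the furniture and walls round the work are solid. World frame = base frame: x ahead of the robot, y to its left, z up, the work surface at z = 0. Lengths are in m, angles in degrees, forces in N, time in s.
With the tool pointing down it reaches from about 0.4 to 0.85 m from the base axis. Payload 10.4 kg.
Tool frame: the origin (TCP) lies at the very end of the fingers, on their centre line; the grasp point (between the pads) lies 19 mm behind it; z points along the fingers, y is the direction in which the jaws open and shut (so a half turn about z gives the same grasp; the last joint's range is limited). The gripper opens to 87 mm and grips with 3 to 60 N. Pads are 19 mm wide; open, the fingers measure 117 mm over their backs; the gripper's body (75 mm by 190 mm) begins 51 mm behind the grasp point.
Start: joints at [68.549, 19.034, -3.707, 83.658, 1.238, 77.344, -5.071], TCP at [0.215, -0.587, 0.223] pointing down, gripper open.
Joint ranges: [-148.97, 148.97], [-28.65, 121.19], [-84.17, 76.75], [9.2, 138.47], [-72.65, 252.65], [3.7, 117.97], [-149.18, 149.18]. Speed limits (degrees/s): [127.2, 127.2, 159.86, 159.86, 180, 180, 180].

INTERFACE

Orientations are given as [roll, pitch, yaw] about the fixed x, y, z axes, in that order (R = Rz(yaw) Ry(pitch) Rx(roll)).
In Python, from cell import robot gives the robot as it stands. The module is installed in compiled form; this text tells all that it offers.
- The arm moves only by the shell command python3 -m pendant 'ROWS' [OPENING] [FORCE]. ROWS is JSON, a list of rows, each an object with "delta_pos": the shift along the world's x, y, z in units of 20 cm (1.0 is 20 cm), a list of three; "turn": the turn, a rotation vector about the world's x, y, z in units of 1.5 rad (1.0 is 1.5 rad), a list of three. In form: [{"delta_pos": [tx, ty, tz], "turn": [rx, ry, rz]}, ...]. A call has 1 to 12 rows; each row shifts and turns the commanded pose from where the row before left it; what a row does not reach is not made up. A row lasts 1/12 s, in which the tool goes at most 41.7 mm and 7.16 degrees, less where a joint would pass 70% of its speed; a pose out of reach is approached as far as the arm can. A call with a number of a shift or a turn outside -1 to 1 is refused whole. A call with a gripper value outside its range is refused whole. OPENING is the opening, from 0 (shut) to 1 (fully open), set as the call begins (- or left out, the last holds). The fingers move at their own pace and stop on an object; FORCE is the grip in N (left out, the last holds). Time passes only in rows, so rows that do not move let the fingers close. It gives the time, the measured TCP pose, the force and the opening at its end, in the units of the state.
- robot.state(): the state, without advancing time (a new reading comes with each control period).
- robot.camera(name): name is "side" or "top" or "wrist"; returns a dict with "frame" (420x560x3 uint8, red, green, blue), "z_map" (420x560 float32, m along the optical axis (not along the pixel's ray), 0 where there is no reading), "mtx" (3x3 intrinsics, pixels), "pose" (4x4, takes a point from camera to world coordinates); the wrist camera has in their place "tool_from_camera" (4x4, takes a point from camera to tool coordinates, whose origin is the TCP and whose axes are the flange's). Camera axes: x right, y up, looking along -z (the intrinsics and any distortion apply to the point x, -y, -z); pixel columns grow to the right and rows downward; lengths in m; the calibration is good to about 2 mm. A picture is of the moment at which its call begins: read the wrist's pose just before it.
- robot.sign_off(): hands the job in, once; it reports no verdict.
The state is a dict: "time": time; "q": joint angles; "joint_vel": joint speeds; "tau": joint torques, N m; "tool_pos": TCP position; "orientation": TCP orientation; "ft_force": force on the tool from outside, world axes, zero at the start; "torque": the same for the moment, N m; "opening": finger opening in m.
Only numpy, scipy, OpenCV 4.12 (cv2) and the standard library are available. Lean on these libraries where they do the work, as an engineer would, in place of code of your own. Each camera call takes 0.05 s, during which the arm holds its last target. There are 200 camera calls.

TASK

Throw away the used red-capped tube in the small bench waste cabinet with the yellow door. The door tips out towards you and carries the bin behind it, but after a few centimetres a red spring catch on its inside holds it: reach down through the gap, keep the catch pressed down while you draw the door on past it, and tip the door all the way out. Only then lay the tube in the bin behind the door; leave the door wide open, and do not disturb the bottle, the petri dish or the small carton standing by.

Things in the scene. Friction and masses are not known exactly. Their poses are not given: they have to be found in the camera images.
- waste_cabinet: White metal bench cabinet, fixed: 136 deep (x), 280 wide (y), 202 mm high without its yellow door. Origin: centre of its underside; its x points from the door inwards, z up. Only x, y, yaw vary. Its roof's front edge is at cabinet x = -68, z = 202: the gap to reach through is between it and the door's top. A 19 mm high green tape roll sits on the roof's rear, y = -85.
- door_foot (a point): Middle of the door's hinge line, at cabinet (-68, 0, 24) mm. Its axes are the DOOR FRAME and tilt with the door: x inwards, y across, z up along the door. Door: 280 wide, 12 thick, inner face x = 0, top edge z = 174. At tilt t the door-frame point (x, y, z) is at cabinet (-68 + x cos t - z sin t, y, 24 + x sin t + z cos t).
- waste_door (a joint): Tilt t of the door, rad: 0 shut, grows as its top comes out towards the robot, stop at 0.88. Starts shut or a little ajar. Friction holds it wherever left; 2 to 5 N at its top edge moves it. While the catch is up it stops at about 0.28 (gap at the door's top edge 48 mm); beyond about 0.42 it is past the catch and free.
- handle_grip (a point): Point to take the handle: on the axis of the upright bar of the steel bow handle on the door's outside, door frame (-50, 0, 140) mm. Bar 10 mm thick, free on both sides, 33 mm clear of the door; the bow's ends are at z = 85 and z = 152, mid-door, reachable from above.
- catch (a joint): Travel of the red catch, m: 0 up, 0.020 fully down. It slides along the door (door -z) on a spring, 2 N at the top to 5 N at the bottom, and pops up when let go. Its hook engages a strike under the roof's edge at t = 0.28. To pass, hold it over 8 mm down (12 to 15 is safe) until t = 0.42. Drawing hard on the door while pressing makes it stiffer.
- catch_pad (a point): Point on top of the catch's ribbed red plate, at door frame (26, 85, 152) mm when up, door-frame axes. Plate 40 wide (y), from the door's inner face 68 inwards; its hook stands 9 above it from x = 56 on. At t = 0.28 press anywhere in the gap (42 mm between door and roof edge at plate height); a closed gripper fits, presses down, then pushes the door's inner face outwards.
- bin_centre (a point): Middle of the inside of the grey bin fixed behind the door, door frame (50, 0, 55) mm, door-frame axes. Inside: 100 deep (x), 244 wide (y), rim at door frame z = 107, open above; the door is its front wall. Tipped right out, the mouth from the door's top edge to the bin's rear rim is 115 mm wide; the catch plate covers y = 65 to 105 of it, the rest is free.
- tube_mid (a point): Middle of the used tube (loose, about 30 g): clear conical tube, red screw cap, lying on the bench, 115 mm long, body 28 and cap 35 mm thick. The point is on its axis, 50 mm from the cone's tip, about 15 mm above the bench; its z axis points along the tube to the cap. Grasp across the body here.
- used_tube: The same tube; origin at the cone's tip on its axis, z along the tube to the cap.
- stock_bottle: Bystander: bottle with a blue cap, 56 mm thick, 101 high, origin under its centre.
- culture_dish: Bystander: closed petri dish, 62 mm across, 16 high, origin under its centre.
- slips_box: Bystander: small white and teal carton, 40x64x28 mm, origin under its centre.
There are look-alikes about, which are no part of the job. Of the things like the used_tube, leave any that is black; of the rest the larger one is meant.

How it is judged (in metres and radians):
On the way:
1. the door is tipped out past its catch to more than 0.6 rad, with the tube not yet in the bin (value of joint waste_door above 0.6 rad and not (x of tube_mid in the frame of bin_centre between -0.052 and 0.052 m and y of tube_mid in the frame of bin_centre between -0.122 and 0.122 m and z of tube_mid in the frame of bin_centre between -0.055 and 0.05 m)), for 0.2 s.
At the end, for the whole second after the job is handed in: The tube lies still in the bin (its middle inside the bin's walls and below its rim) and the door stands still, open more than 0.6 rad (x of tube_mid in the frame of bin_centre between -0.052 and 0.052 m and y of tube_mid in the frame of bin_centre between -0.122 and 0.122 m and z of tube_mid in the frame of bin_centre between -0.055 and 0.05 m and value of joint waste_door above 0.6 rad and linear speed of used_tube below 0.05 m/s and velocity of joint waste_door below 0.05 rad/s); the robot touches nothing.
It fails at once if the bottle is moved more than 30 mm (distance of stock_bottle from where it was at the start of the episode above 0.03 m).
It fails at once if the petri dish is moved more than 30 mm (distance of culture_dish from where it was at the start of the episode above 0.03 m).
It fails at once if the carton is moved more than 30 mm (distance of slips_box from where it was at the start of the episode above 0.03 m).
It also fails if it takes over 69 s, if anything falls off the work surface, if the arm or the gripper's body presses on something with over 40 N, if the wrist force passes 120 N, or if a joint passes its speed limit or range.

## Working session

There is one attempt and no reset: what is moved stays moved. The work goes in short steps, Python scripts to look and compute and a shell command to move; the robot and the scene stay as the last step left them, time stands still between calls to the robot, and variables do not carry over. Pictures are saved under pics/ and viewed, about 8 in all and at most 12, crops included, and the job is handed in when it is done.

```bash
mkdir -p pics; cat > h.py <<'E'
import numpy as np,cv2
from cell import robot
from scipy.spatial.transform import Rotation as R
def grab(n):
    s=robot.state(); c=robot.camera(n)
    if 'pose' not in c:
        T=np.eye(4);T[:3,:3]=R.from_euler('xyz',s['orientation'],degrees=True).as_matrix();T[:3,3]=s['tool_pos'];c['pose']=T@c['tool_from_camera']
    return c
def cloud(c):
    d=c['z_map'];h,w=d.shape;v,u=np.mgrid[:h,:w];K=c['mtx']
    x=(u-K[0,2])/K[0,0]*d;y=(v-K[1,2])/K[1,1]*d
    p=np.stack([x,-y,-d],-1)@c['pose'][:3,:3].T+c['pose'][:3,3]
    p[d==0]=np.nan
    return p
def save(n,im,s=1):
    cv2.imwrite('pics/'+n,cv2.resize(im[...,::-1],None,fx=s,fy=s))
E
python3 - <<'E'
from h import *
s=robot.state();print(s)
a=grab('top');b=grab('side')
print({k:getattr(v,'shape',v) for k,v in a.items()})
print(a['pose'],b['pose'],a['mtx'])
save('top.png',a['frame'],1.4);save('side.png',b['frame'],1.4)
np.savez('ts.npz',tp=cloud(a),tf=a['frame'],sp=cloud(b),sf=b['frame'])
E
```

```text
{'time': 0.0, 'q': array([68.54754105, 19.0723881 , -3.70498799, 83.70397531,  1.23833881,
       77.34277528, -5.07148383]), 'joint_vel': array([-0.03761255,  0.03580555, -0.04994835,  0.00235948,  0.01324237,
        0.05837976, -0.0181129 ]), 'tau': array([-3.21234775e-04, -6.23248386e+01,  2.45667488e-02, -3.89886940e+01,
       -6.12370460e-02,  3.97498417e-02,  1.33511958e-04]), 'tool_pos': array([ 0.21522124, -0.58638274,  0.22176626]), 'orientation': array([-1.79920869e+02,  4.98119431e-03,  2.01561630e+01]), 'ft_force': array([0.13112787, 0.21673999, 0.83858547]), 'torque': array([ 0.01334858, -0.02439653,  0.00987579]), 'opening': 0.08703226485981909}
{'frame': (420, 560, 3), 'z_map': (420, 560), 'mtx': (3, 3), 'pose': (4, 4)}
[[-0.13120724  0.78759361 -0.60206393 -0.25781263]
 [-0.99131799 -0.09899014  0.08654247  0.11262386]
 [ 0.0085619   0.6081918   0.79374393  1.14008593]
 [ 0.          0.          0.          1.        ]] [[ 0.42019169  0.80432472 -0.42011984  0.01581342]
 [-0.90743149  0.37109071 -0.19712884 -0.26107808]
 [-0.00265303  0.46406188  0.88579881  1.21805886]
 [ 0.          0.          0.          1.        ]] [[500.92468351   0.         280.55615786]
 [  0.         500.92468351 203.75620347]
 [  0.           0.           1.        ]]
```

View pics/top.png

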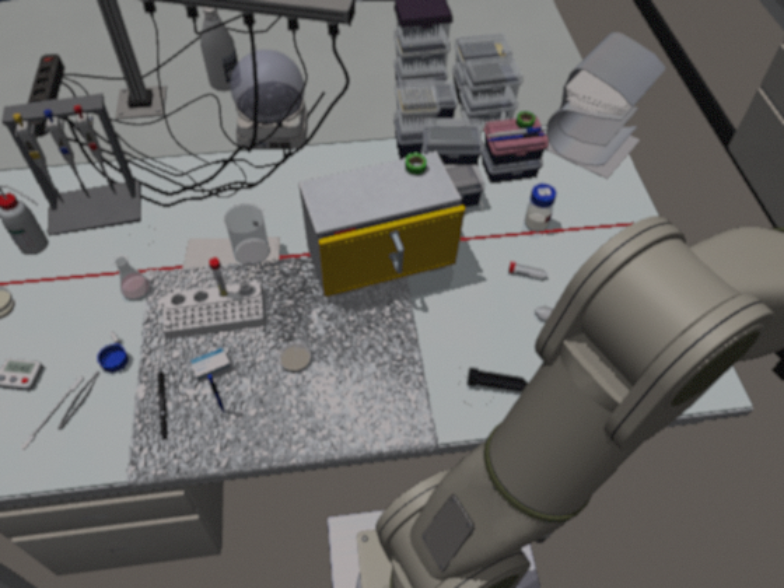

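View pics/side.png

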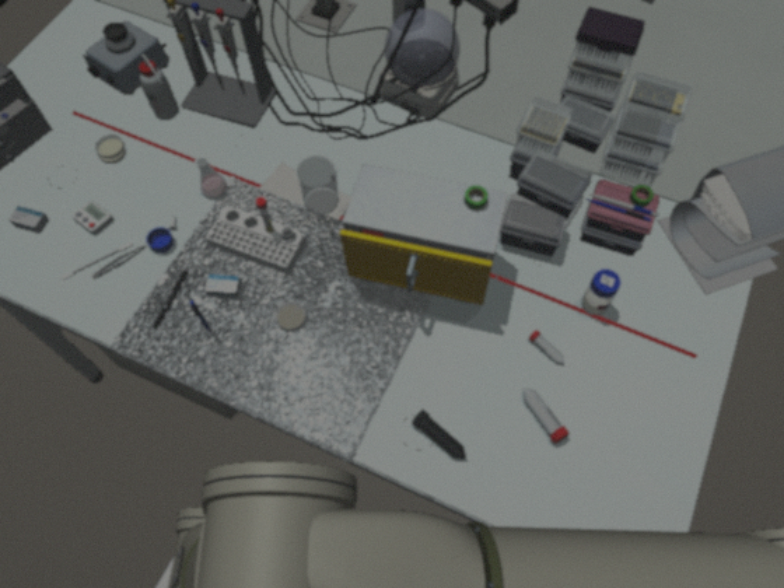

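Top (784×588): the cabinet's yellow door is at (390,245) with the handle at (397,250). The bottle is at (540,200), the dish at (295,358) and the carton at (210,362).

Tube candidates in the side view:
- small red-capped tube at (547,347)
- large red-capped tube at (545,415)
- black tube at (440,435)
- red-capped item in the rack at (262,203)

I choose the large one at (545,415).

```bash
python3 - <<'E'
from h import *
z=np.load('ts.npz')
save('crop.png',z['sf'][210:350,280:440],4)
for p,f,n in((z['tp'],z['tf'],'top'),(z['sp'],z['sf'],'side')):
    hsv=cv2.cvtColor(f,cv2.COLOR_RGB2HSV)
    m=(abs(p[...,2]-.202)<.006)&(p[...,0]>.4)&(p[...,0]<.9)&(abs(p[...,1])<.35)
    k,l,st,ce=cv2.connectedComponentsWithStats(m.astype('uint8'));i=1+st[1:,4].argmax()
    q=p[l==i]; r=cv2.minAreaRect((q[:,:2]*1000).astype('float32'));print(n,'roof',r,np.median(q[:,2]),cv2.boxPoints(r).round(0).tolist())
    ym=cv2.inRange(hsv,(18,120,40),(35,255,255))>0
    y=p[ym&(p[...,0]>.4)&(abs(p[...,1])<.4)];y=y[~np.isnan(y[:,0])]
    c=y.mean(0);u,s,vt=np.linalg.svd(y-c,full_matrices=False);print('door c',c,'normal',vt[2],'minmax',y.min(0),y.max(0))
    red=(cv2.inRange(hsv,(0,110,60),(8,255,255))|cv2.inRange(hsv,(172,110,60),(180,255,255)))
    k,l,st,ce=cv2.connectedComponentsWithStats(red)
    for i in range(1,k):
        if st[i,4]>25: print('red',ce[i].round(),st[i,4],np.nanmedian(p[l==i],0).round(3))
    k,l,st,ce=cv2.connectedComponentsWithStats(((p[...,2]>.008)&(p[...,2]<.15)).astype('uint8'))
    for i in range(1,k):
        if 60<st[i,4]<4000:
            q=p[l==i]; 
            if q[:,0].mean()<.75: print('obj',ce[i].round(),q.mean(0).round(3),'zmax',q[:,2].max().round(3),cv2.minAreaRect((q[:,:2]*1000).astype('float32')))
E
```

```text
top roof ((682.9320678710938, 6.2220611572265625), (142.49038696289062, 281.5319519042969), 10.766386985778809) 0.20128310820908668 [[587.0, 131.0], [639.0, -145.0], [779.0, -119.0], [727.0, 158.0]]
door c [ 0.60054597 -0.00399091  0.12153822] normal [-0.97404224 -0.202661   -0.10084757] minmax [ 0.56626093 -0.2004147   0.00145219] [0.80907107 0.12973659 0.20132698]
red [  4. 143.] 83 [0.805 0.731 0.141]
red [393. 165.] 32 [ 0.714 -0.375 -0.001]
red [206. 183.] 32 [ 0.715  0.197 -0.003]
red [153. 187.] 41 [0.601 0.325 0.132]
obj [386. 147.] [ 0.727 -0.341  0.066] zmax 0.103 ((736.6080932617188, -345.4339294433594), (54.51429748535156, 53.83829116821289), 39.854454040527344)
obj [176. 166.] [0.728 0.273 0.069] zmax 0.115 ((731.237548828125, 273.5479736328125), (82.52113342285156, 86.19355773925781), 66.3582992553711)
obj [287. 155.] [ 0.715 -0.044  0.085] zmax 0.148 ((716.1015625, -41.82526397705078), (188.8325653076172, 57.65775680541992), 81.53620910644531)
obj [273. 186.] [0.604 0.009 0.088] zmax 0.15 ((611.9417724609375, 23.830947875976562), (318.6971130371094, 138.94264221191406)
[... 4330 characters left out ...]
3 ((376.3936767578125, 362.3956298828125), (89.32938385009766, 12.568327903747559), 60.90707778930664)
obj [207. 225.] [0.453 0.195 0.015] zmax 0.023 ((453.1332702636719, 196.08837890625), (62.75321578979492, 61.18989944458008), 64.91304779052734)
obj [390. 247.] [ 0.601 -0.289  0.017] zmax 0.028 ((602.0086669921875, -291.6423034667969), (79.88479614257812, 23.785118103027344), 68.19407653808594)
obj [389. 297.] [ 0.466 -0.331  0.024] zmax 0.036 ((471.9700012207031, -326.18414306640625), (114.9149169921875, 32.850765228271484), 56.76759719848633)
obj [313. 310.] [ 0.352 -0.169  0.025] zmax 0.036 ((351.5811767578125, -172.447265625), (113.93627166748047, 33.42106246948242), 71.77046966552734)
```

View pics/crop.png

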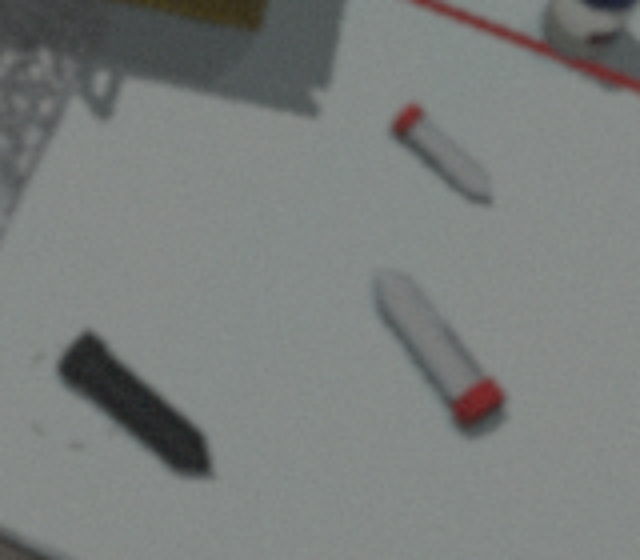

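The crop shows the larger red-capped tube lying with its cap to the lower right; the smaller one and the black one are decoys. The roof fit gives the cabinet pose. Next I get the door tilt and handle in the cabinet frame.

```bash
cat >> h.py <<'E'
CAB=np.array([.683,.007]);YAW=np.radians(10.75)
RC=np.array([[np.cos(YAW),-np.sin(YAW),0],[np.sin(YAW),np.cos(YAW),0],[0,0,1]])
C0=np.array([*CAB,0])
def tocab(p): return (np.asarray(p)-C0)@RC
def door(p,t):
    x,y,z=np.asarray(p)/1000.;c,s=np.cos(t),np.sin(t)
    return RC@np.array([-.068+x*c-z*s,y,.024+x*s+z*c])+C0
def yellowtilt(p,f):
    hsv=cv2.cvtColor(f,cv2.COLOR_RGB2HSV);ym=cv2.inRange(hsv,(18,120,40),(35,255,255))>0
    q=tocab(p[ym]);q=q[(abs(q[:,1])<.135)&(q[:,2]>.03)&(q[:,0]<-.05)&(q[:,0]>-.3)]
    for _ in range(4):
        a=np.polyfit(q[:,2],q[:,0],1);r=q[:,0]-np.polyval(a,q[:,2]);q=q[abs(r)<max(.003,1.5*r.std())]
    return np.arctan(-a[0]),np.polyval(a,.024),len(q),q[:,1].min(),q[:,1].max(),q[:,2].max()
E
python3 - <<'E'
from h import *
z=np.load('ts.npz')
for a in'ts':
    p,f=z[a+'p'],z[a+'f'];print(a,yellowtilt(p,f))
    q=tocab(p).reshape(-1,3);m=(abs(q[:,1])<.04)&(q[:,2]>.06)&(q[:,2]<.21)&(q[:,0]<-.105)&(q[:,0]>-.17)
    q=q[m];print(len(q),np.median(q,0),q.min(0),q.max(0))
    b=q[q[:,2]>.13];print(b.round(3)[::max(1,len(b)//8)].tolist())
for t in(0,.05,.1,.15):print(t,door((-50,0,140),t),tocab(door((-50,0,140),t)))
E
```

```text
t (np.float64(0.06625225870529519), np.float64(-0.07919697771014814), 3164, np.float64(-0.13493748787642915), np.float64(0.13495648578739933), np.float64(0.20132697783634834))
106 [-0.12757832  0.00153965  0.15526118] [-0.13368292 -0.00528301  0.10275415] [-0.10599769  0.00561057  0.18242928]
[[-0.107, 0.003, 0.18], [-0.113, 0.003, 0.179], [-0.117, -0.002, 0.174], [-0.127, -0.001, 0.177], [-0.131, -0.002, 0.174], [-0.128, 0.005, 0.161], [-0.131, 0.003, 0.155], [-0.129, -0.001, 0.144], [-0.129, 0.004, 0.133]]
s (np.float64(0.06337608399517008), np.float64(-0.08076955947804937), 1704, np.float64(-0.13488133970184596), np.float64(0.13478336370515898), np.float64(0.20125989677183553))
93 [-0.12803169 -0.00019505  0.16387513] [-0.13390127 -0.00369057  0.10111844] [-0.10509873  0.0060903   0.18072458]
[[-0.108, 0.005, 0.177], [-0.114, 0.004, 0.178], [-0.12, 0.005, 0.177], [-0.125, 0.004, 0.176], [-0.124, -0.004, 0.172], [-0.129, -0.002, 0.171], [-0.131, -0.003, 0.164], [-0.129, -0.003, 0.15], [-0.13, -0.003, 0.142]]
0 [ 0.56707085 -0.01500984  0.164     ] [-1.18000000e-01  2.84588614e-18  1.64000000e-01]
0.05 [ 0.56025796 -0.01630331  0.16132608] [-1.24934597e-01  7.69776870e-18  1.61326078e-01]
0.1 [ 0.55358487 -0.01757023  0.15830891] [-1.31726887e-01  1.70571028e-18  1.58308912e-01]
0.15 [ 0.54706827 -0.01880745  0.15495604] [-1.38359892e-01  4.22235658e-18  1.54956044e-01]
```

```bash
python3 -m pendant '[{"delta_pos":[0.095,0.158,0.02],"turn":[0,0,-0.009]},{"delta_pos":[0.095,0.158,0.02],"turn":[0,0,-0.009]},{"delta_pos":[0.095,0.158,0.02],"turn":[0,0,-0.009]},{"delta_pos":[0.095,0.158,0.02],"turn":[0,0,-0.009]},{"delta_pos":[0.095,0.158,0.02],"turn":[0,0,-0.009]},{"delta_pos":[0.095,0.158,0.02],"turn":[0,0,-0.009]},{"delta_pos":[0.095,0.158,0.02],"turn":[0,0,-0.009]},{"delta_pos":[0.095,0.158,0.02],"turn":[0,0,-0.009]},{"delta_pos":[0.095,0.158,0.02],"turn":[0,0,-0.009]},{"delta_pos":[0.095,0.158,0.02],"turn":[0,0,-0.009]},{"delta_pos":[0.095,0.158,0.02],"turn":[0,0,-0.009]},{"delta_pos":[0.095,0.158,0.02],"turn":[0,0,-0.009]}]' 0.6 20
```

```text
time: 1.1
tool_pos: [0.4438, -0.2058, 0.2706]
orientation: [180.0, 0.0, 10.8]
ft_force: [0.8, -1.0, -0.1]
opening: 0.0522
```

```bash
python3 -m pendant '[{"delta_pos":[0.095,0.157,0],"turn":[0,0,0]},{"delta_pos":[0.095,0.157,0],"turn":[0,0,0]},{"delta_pos":[0.095,0.157,0],"turn":[0,0,0]},{"delta_pos":[0.095,0.157,0],"turn":[0,0,0]},{"delta_pos":[0.095,0.157,0],"turn":[0,0,0]},{"delta_pos":[0.095,0.157,0],"turn":[0,0,0]},{"delta_pos":[0,0,-0.1],"turn":[0,0,0]},{"delta_pos":[0,0,0],"turn":[0,0,0]},{"delta_pos":[0,0,0],"turn":[0,0,0]}]' && python3 - <<'E'
from h import *
c=grab('wrist');p=cloud(c);save('w1.png',c['frame'],1.2)
q=tocab(p).reshape(-1,3);m=(abs(q[:,1])<.03)&(q[:,2]>.1)&(q[:,2]<.19)&(q[:,0]<-.112)&(q[:,0]>-.17);q=q[m]
print(len(q),np.median(q,0),q.min(0),q.max(0)); 
s=robot.state();print(tocab(s['tool_pos']),s['orientation']);print(yellowtilt(p,c['frame']))
E
```

```text
time: 1.85
tool_pos: [0.5567, -0.0194, 0.2496]
orientation: [-180.0, 0.2, 10.9]
ft_force: [-0.1, -1.1, 0.9]
opening: 0.0524
301 [-0.12095176  0.00261473  0.17753242] [-0.1314146  -0.00175586  0.17414304] [-0.11211443  0.00713102  0.18007862]
[-0.12882469 -0.00314802  0.25057637] [1.79984316e+02 6.31376223e-02 1.08072874e+01]
(np.float64(0.15319565067820767), np.float64(-0.05481490325833711), 15709, np.float64(-0.13498587194481468), np.float64(0.13492362945294603), np.float64(0.35351041213358997))
```

View pics/w1.png

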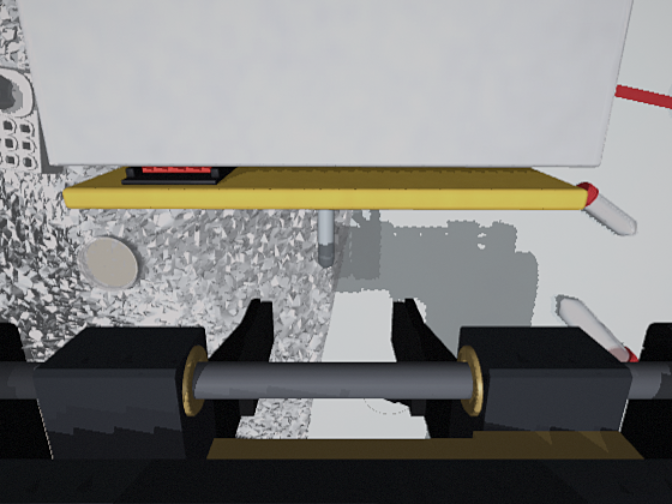

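The wrist view shows the handle between the fingertips at (326,240) and the red catch visible inside the gap at (175,172). I go down on the handle.

```bash
python3 -m pendant '[{"delta_pos":[0.005,0.027,-0.05],"turn":[0,0,0]},{"delta_pos":[0,0,-0.11],"turn":[0,0,0]},{"delta_pos":[0,0,-0.11],"turn":[0,0,0]},{"delta_pos":[0,0,-0.11],"turn":[0,0,0]},{"delta_pos":[0,0,-0.11],"turn":[0,0,0]},{"delta_pos":[0,0,-0.08],"turn":[0,0,0]},{"delta_pos":[0,0,0],"turn":[0,0,0]}]' && python3 -m pendant '[{"delta_pos":[0,0,0],"turn":[0,0,0]},{"delta_pos":[0,0,0],"turn":[0,0,0]},{"delta_pos":[0,0,0],"turn":[0,0,0]},{"delta_pos":[0,0,0],"turn":[0,0,0]},{"delta_pos":[0,0,0],"turn":[0,0,0]},{"delta_pos":[0,0,0],"turn":[0,0,0]}]' 0 25; python3 - <<'E'
from h import *
s=robot.state();print(tocab(s['tool_pos']))
a=door((-50,0,115),.065)
for t in(.12,.18,.24,.27,.28,.30):
    b=door((-50,0,115),t);print(t,((b-a)/.2).round(3))
E
```

```text
time: 2.48
tool_pos: [0.5564, -0.0146, 0.1334]
orientation: [-180.0, 0.3, 10.8]
ft_force: [-0.3, 0.1, 0.2]
opening: 0.0521
time: 2.98
tool_pos: [0.5586, -0.0138, 0.1371]
orientation: [180.0, -0.0, 10.9]
ft_force: [0.2, -0.1, -0.4]
opening: 0.0201
[-0.12605141  0.00280012  0.13710911]
0.12 [-0.03  -0.006 -0.017]
0.18 [-0.061 -0.012 -0.037]
0.24 [-0.091 -0.017 -0.058]
0.27 [-0.106 -0.02  -0.07 ]
0.28 [-0.11  -0.021 -0.074]
0.3 [-0.12  -0.023 -0.082]
```

```bash
python3 -m pendant '[{"delta_pos":[0,0,0],"turn":[0,0,0]},{"delta_pos":[0,0,0],"turn":[0,0,0]},{"delta_pos":[0,0,0],"turn":[0,0,0]}]'
```

```text
time: 3.23
tool_pos: [0.5587, -0.0149, 0.1368]
orientation: [179.9, -0.0, 10.8]
ft_force: [1.4, -5.0, 0.8]
opening: 0.0092
```

```bash
python3 -m pendant '[{"delta_pos":[-0.011,-0.002,-0.006],"turn":[0.003,-0.014,0]},{"delta_pos":[-0.011,-0.002,-0.006],"turn":[0.003,-0.014,0]},{"delta_pos":[-0.011,-0.002,-0.007],"turn":[0.003,-0.014,0]},{"delta_pos":[-0.011,-0.002,-0.007],"turn":[0.003,-0.014,0]},{"delta_pos":[-0.011,-0.002,-0.007],"turn":[0.003,-0.014,0]},{"delta_pos":[-0.011,-0.002,-0.007],"turn":[0.003,-0.014,0]},{"delta_pos":[-0.011,-0.002,-0.007],"turn":[0.003,-0.014,0]},{"delta_pos":[-0.011,-0.002,-0.007],"turn":[0.003,-0.014,0]},{"delta_pos":[-0.011,-0.002,-0.008],"turn":[0.003,-0.014,0]},{"delta_pos":[-0.008,-0.002,-0.006],"turn":[0.003,-0.010,0]},{"delta_pos":[0,0,0],"turn":[0,0,0]}]'
```

```text
time: 4.15
tool_pos: [0.5372, -0.0189, 0.1224]
orientation: [-179.7, -12.1, 10.8]
ft_force: [11.7, -3.7, -14.3]
opening: 0.0096
```

```bash
python3 -m pendant '[{"delta_pos":[0,0,0],"turn":[0,0,0]},{"delta_pos":[0,0,0],"turn":[0,0,0]},{"delta_pos":[0,0,0],"turn":[0,0,0]},{"delta_pos":[0,0,0],"turn":[0,0,0]},{"delta_pos":[0,0,0.1],"turn":[0,0,0]},{"delta_pos":[0,0,0.15],"turn":[0,0,0]},{"delta_pos":[0,0,0.2],"turn":[0,0,0]},{"delta_pos":[0,0,0.2],"turn":[0,0,0]},{"delta_pos":[0,0,0.15],"turn":[0,0,0]},{"delta_pos":[0,0,0],"turn":[0,0,0]},{"delta_pos":[0,0,0],"turn":[0,0,0]}]' 0.4; python3 - <<'E'
from h import *
c=grab('wrist');p=cloud(c);save('w2.png',c['frame'],1.2);f=c['frame']
hsv=cv2.cvtColor(f,cv2.COLOR_RGB2HSV);q=tocab(p)
m=(cv2.inRange(hsv,(18,120,40),(35,255,255))>0)&(q[...,2]<.22)&(q[...,2]>.03)
y=q[m];y=y[abs(y[:,1])<.135];top=y[y[:,2]>np.nanpercentile(y[:,2],99)-.006]
print('yellow z pct',np.percentile(y[:,2],[1,50,99]),'top x,z',np.percentile(top[:,0],[2,50,98]),np.median(top[:,2]))
red=((cv2.inRange(hsv,(0,130,60),(8,255,255))|cv2.inRange(hsv,(172,130,60),(180,255,255)))>0)&(q[...,2]>.1)&(q[...,2]<.22)
r=q[red];print('red',len(r),np.percentile(r,[2,50,98],axis=0))
s=robot.state();print(s['tool_pos'],s['orientation'],tocab(s['tool_pos']))
for t in(.24,.26,.28):print(t,'dooredge in/out',tocab(door((0,0,174),t)),tocab(door((-12,0,174),t)),'pad',tocab(door((26,85,152),t)))
E
```

```text
time: 5.07
tool_pos: [0.5378, -0.0174, 0.2848]
orientation: [-179.7, -12.1, 10.9]
ft_force: [0.2, 0.0, -0.3]
opening: 0.0346
yellow z pct [0.03638609 0.16911136 0.19220826] top x,z [-0.12464129 -0.11851167 -0.11288775] 0.19041952016990787
red 2351 [[-0.10404659  0.0677872   0.16970872]
 [-0.08497751  0.08687875  0.17778214]
 [-0.06688331  0.10642825  0.18305779]]
[ 0.53696182 -0.0175035   0.28292907] [-179.68612918  -11.97941279   10.85287552] [-0.14804576  0.00316616  0.28292907]
0.24 dooredge in/out [-1.09360257e-01  5.00800615e-18  1.93012808e-01] [-1.21016313e-01  9.28724278e-18  1.90160376e-01] pad [-0.07887601  0.085       0.17782364]
0.26 dooredge in/out [-1.12732016e-01  7.05236053e-18  1.92151856e-01] [-1.24328696e-01  1.37674155e-18  1.89066890e-01] pad [-0.0819501   0.085       0.17757537]
0.28 dooredge in/out [-1.16085883e-01  4.55582674e-19  1.91223646e-01] [-1.27618548e-01  5.99491341e-18  1.87907378e-01] pad [-0.08501862  0.085       0.17726567]
```

View pics/w2.png

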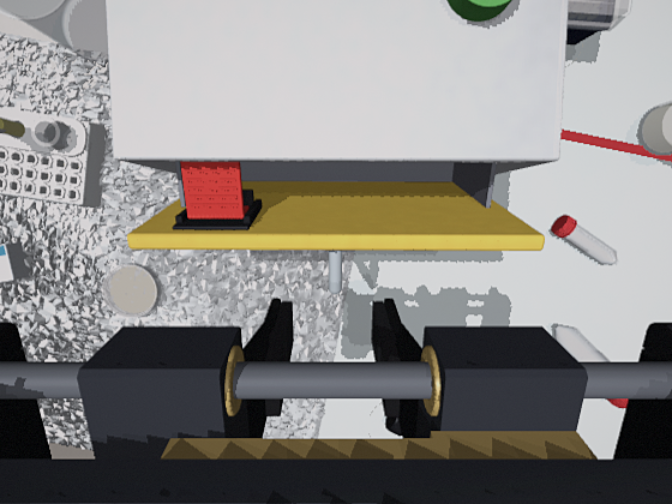

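```bash
python3 - <<'E'
from h import *
c=grab('wrist');p=cloud(c);f=c['frame'];q=tocab(p)
t=.26
d=q-[-.068,0,.024];D=np.stack([d[...,0]*np.cos(t)+d[...,2]*np.sin(t),d[...,1],-d[...,0]*np.sin(t)+d[...,2]*np.cos(t)],-1)*1000
reg=np.zeros(f.shape[:2],bool);reg[130:195,140:222]=1
hsv=cv2.cvtColor(f,cv2.COLOR_RGB2HSV)
blk=reg&(f.max(-1)<60);red=reg&(hsv[...,1]>150)&((hsv[...,0]<8)|(hsv[...,0]>172));yel=(hsv[...,0]>18)&(hsv[...,0]<35)&(hsv[...,1]>120)&(D[...,2]<168)&(D[...,2]>130)&(abs(D[...,1])<60)
for n,m in(('blk',blk),('red',red),('yelface',yel)):
    print(n,m.sum(),np.nanpercentile(D[m],[1,10,50,90,99],axis=0).round(1).tolist())
for v in range(135,194,3):
    for u in (155,175,210): print(v,u,D[v,u].round(0),f[v,u],end=' | ')
    print()
E
```

```text
blk 879 [[-0.8, 61.4, 113.0], [0.1, 61.9, 114.8], [1.8, 77.6, 157.7], [7.2, 108.6, 166.2], [14.5, 112.2, 167.4]]
red 2375 [[1.8, 67.5, 144.5], [6.6, 70.5, 151.8], [23.1, 86.6, 152.9], [39.0, 103.0, 153.9], [42.2, 107.0, 154.8]]
yelface 1882 [[-1.9, -58.7, 130.5], [-1.6, -48.1, 134.2], [-1.2, 0.1, 150.7], [-0.9, 47.9, 164.8], [-0.6, 58.7, 167.8]]
135 155 [ 41. 102. 154.] [120  29  28] | 135 175 [ 41.  86. 153.] [122  31  29] | 135 210 [18. 88.  4.] [73 74 81] | 
138 155 [ 38. 103. 152.] [132  36  34] | 138 175 [ 38.  87. 153.] [124  32  30] | 138 210 [15. 88.  5.] [71 73 79] | 
141 155 [ 36. 103. 154.] [206  66  64] | 141 175 [ 36.  87. 151.] [205  66  64] | 141 210 [11. 88.  5.] [74 75 81] | 
144 155 [ 33. 104. 152.] [203  64  61] | 144 175 [ 34.  87. 154.] [203  66  62] | 144 210 [ 7. 89.  4.] [74 75 81] | 
147 155 [ 31. 104. 153.] [195  58  56] | 147 175 [ 31.  87. 154.] [194  59  56] | 147 210 [ 3. 89.  2.] [73 74 81] | 
150 155 [ 28. 104. 153.] [204  65  62] | 150 175 [ 29.  88. 153.] [204  63  61] | 150 210 [ 1. 88. 11.] [93 77 27] | 
153 155 [ 26. 104. 154.] [203  64  61] | 153
[... 930 characters left out ...]
  6. 107. 153.] [173  54  51] | 177 175 [  6.  90. 153.] [206  67  64] | 177 210 [  4.  62. 147.] [10  8 12] | 
180 155 [  2. 109. 148.] [24  9  3] | 180 175 [  2.  92. 149.] [156  37  34] | 180 210 [  2.  62. 148.] [5 6 9] | 
183 155 [  2. 106. 157.] [17 18 20] | 183 175 [  2.  89. 157.] [19 20 21] | 183 210 [ -0.  62. 150.] [14 11  9] | 
186 155 [  1. 104. 164.] [17 18 18] | 186 175 [  1.  87. 164.] [13 14 15] | 186 210 [ -1.  61. 156.] [143 121  50] | 
189 155 [ -1. 103. 166.] [18 24 37] | 189 175 [ -0.  87. 167.] [26 29 44] | 189 210 [ -2.  59. 162.] [151 128  56] | 
192 155 [ -1. 101. 172.] [140 119  50] | 192 175 [ -2.  86. 171.] [144 122  51] | 192 210 [ -1.  58. 171.] [141 120  50] |
```

```bash
python3 - <<'E'
from h import *
a=robot.state()['tool_pos']
for P,t in (((16,87,215),.26),((16,87,160),.26),((16,87,139),.26),((16,87,139),.34),((16,87,139),.42),((16,87,139),.5),((16,87,139),.6),((16,87,139),.7),((16,87,139),.8),((16,87,139),.87)):
    b=door(P,t);print(P,t,b.round(4),((b-a)/.2).round(3));a=b
E
```

```text
(16, 87, 215) 0.26 [0.5609 0.0724 0.2359] [ 0.122  0.45  -0.23 ]
(16, 87, 160) 0.26 [0.5747 0.075  0.1827] [ 0.069  0.013 -0.266]
(16, 87, 139) 0.26 [0.58   0.076  0.1624] [ 0.027  0.005 -0.101]
(16, 87, 139) 0.34 [0.5692 0.074  0.1604] [-0.054 -0.01  -0.01 ]
(16, 87, 139) 0.42 [0.5586 0.0719 0.1574] [-0.053 -0.01  -0.015]
(16, 87, 139) 0.5 [0.5483 0.07   0.1537] [-0.052 -0.01  -0.019]
(16, 87, 139) 0.6 [0.5358 0.0676 0.1478] [-0.062 -0.012 -0.029]
(16, 87, 139) 0.7 [0.524  0.0654 0.1406] [-0.059 -0.011 -0.036]
(16, 87, 139) 0.8 [0.513  0.0633 0.1323] [-0.055 -0.01  -0.042]
(16, 87, 139) 0.87 [0.5057 0.0619 0.1259] [-0.036 -0.007 -0.032]
```

```bash
python3 -m pendant '[{"delta_pos":[0.04,0.15,0],"turn":[0.003,-0.016,0]},{"delta_pos":[0.04,0.15,0],"turn":[0.003,-0.017,0]},{"delta_pos":[0.042,0.15,-0.05],"turn":[0,0,0]},{"delta_pos":[0,0,-0.1],"turn":[0,0,0]},{"delta_pos":[0,0,-0.08],"turn":[0,0,0]},{"delta_pos":[0,0,0],"turn":[0,0,0]},{"delta_pos":[0,0,0],"turn":[0,0,0]},{"delta_pos":[0,0,0],"turn":[0,0,0]},{"delta_pos":[0,0,0],"turn":[0,0,0]}]' 0 20; python3 - <<'E'
from h import *
s=robot.state();d=tocab(s['tool_pos'])-[-.068,0,.024];t=.26;print(s['tool_pos'],s['orientation'],s['opening'],'door',d[0]*np.cos(t)+d[2]*np.sin(t),d[1],-d[0]*np.sin(t)+d[2]*np.cos(t))
E
```

```text
time: 5.92
tool_pos: [0.5618, 0.072, 0.2379]
orientation: [-179.7, -14.9, 10.8]
ft_force: [-0.0, 0.1, 0.0]
opening: 0.0005
[0.56181932 0.07201684 0.23786487] [-179.70556191  -14.90878341   10.80491844] 0.0005043491117345046 door 0.017362030678748273 0.08647893029454022 0.2166841912327407
```

```bash
python3 -m pendant '[{"delta_pos":[0.017,0.003,-0.068],"turn":[0,0,0]},{"delta_pos":[0.017,0.003,-0.068],"turn":[0,0,0]},{"delta_pos":[0.017,0.004,-0.068],"turn":[0,0,0]},{"delta_pos":[0.016,0.003,-0.065],"turn":[0,0,0]},{"delta_pos":[0,0,0],"turn":[0,0,0]}]'; python3 -m pendant '[{"delta_pos":[0.005,0.001,-0.025],"turn":[0,0,0]},{"delta_pos":[0.005,0.001,-0.025],"turn":[0,0,0]},{"delta_pos":[0.005,0.001,-0.025],"turn":[0,0,0]},{"delta_pos":[0.005,0.001,-0.025],"turn":[0,0,0]},{"delta_pos":[0,0,0],"turn":[0,0,0]},{"delta_pos":[0,0,0],"turn":[0,0,0]}]'; python3 - <<'E'
from h import *
s=robot.state();d=tocab(s['tool_pos'])-[-.068,0,.024];t=.26;print(s['ft_force'],'door',d[0]*np.cos(t)+d[2]*np.sin(t),d[1],-d[0]*np.sin(t)+d[2]*np.cos(t))
E
```

```text
time: 6.33
tool_pos: [0.5742, 0.0745, 0.1811]
orientation: [-179.7, -14.7, 10.8]
ft_force: [-0.5, -0.4, -0.1]
opening: 0.0007
time: 6.83
tool_pos: [0.5792, 0.0757, 0.1636]
orientation: [-179.7, -14.9, 10.8]
ft_force: [1.7, 0.1, 4.0]
opening: 0.0005
[1.67125501 0.12712677 4.02307764] door 0.015451749034096358 0.08686162502414826 0.14033711923898215
```

```bash
python3 -m pendant '[{"delta_pos":[-0.012,-0.002,-0.008],"turn":[0.002,-0.013,0]},{"delta_pos":[-0.013,-0.003,-0.002],"turn":[0.003,-0.013,0]},{"delta_pos":[-0.013,-0.002,-0.002],"turn":[0.002,-0.013,0]},{"delta_pos":[-0.013,-0.003,-0.003],"turn":[0.003,-0.013,0]},{"delta_pos":[-0.013,-0.002,-0.003],"turn":[0.002,-0.013,0]},{"delta_pos":[-0.013,-0.003,-0.004],"turn":[0.003,-0.013,0]}]'; python3 -m pendant '[{"delta_pos":[-0.013,-0.002,-0.004],"turn":[0.002,-0.013,0]},{"delta_pos":[-0.013,-0.003,-0.004],"turn":[0.003,-0.013,0]},{"delta_pos":[-0.013,-0.002,-0.004],"turn":[0.002,-0.013,0]},{"delta_pos":[-0.013,-0.003,-0.005],"turn":[0.003,-0.013,0]},{"delta_pos":[-0.013,-0.002,-0.005],"turn":[0.002,-0.013,0]},{"delta_pos":[-0.013,-0.003,-0.005],"turn":[0.003,-0.013,0]}]'
```

```text
time: 7.33
tool_pos: [0.5637, 0.073, 0.1596]
orientation: [-179.7, -21.8, 10.9]
ft_force: [1.0, 1.3, 4.3]
opening: 0.0009
time: 7.83
tool_pos: [0.548, 0.0699, 0.1541]
orientation: [-179.7, -28.6, 10.8]
ft_force: [-0.8, 1.8, 3.8]
opening: 0.0004
```

```bash
python3 -m pendant '[{"delta_pos":[-0.013,-0.002,-0.006],"turn":[0.002,-0.013,0]},{"delta_pos":[-0.013,-0.003,-0.006],"turn":[0.003,-0.013,0]},{"delta_pos":[-0.013,-0.002,-0.006],"turn":[0.002,-0.013,0]},{"delta_pos":[-0.013,-0.003,-0.006],"turn":[0.003,-0.013,0]},{"delta_pos":[-0.012,-0.002,-0.007],"turn":[0.002,-0.013,0]},{"delta_pos":[-0.012,-0.003,-0.007],"turn":[0.003,-0.013,0]},{"delta_pos":[0,0,0],"turn":[0,0,0]}]'; python3 - <<'E'
from h import *
a=grab('side');b=grab('wrist')
print(yellowtilt(cloud(a),a['frame']))
im=np.vstack([a['frame'][60:300,180:480],cv2.resize(b['frame'],(300,225))]);save('w3.png',im,1.25)
E
```

```text
time: 8.42
tool_pos: [0.5315, 0.0666, 0.1451]
orientation: [-179.7, -35.3, 10.8]
ft_force: [-2.4, 0.5, 3.4]
opening: 0.0004
(np.float64(0.6176313956595242), np.float64(-0.06834705926277262), 567, np.float64(-0.13453038157734895), np.float64(0.08135295435446867), np.float64(0.19971575687127818))
```

View pics/w3.png

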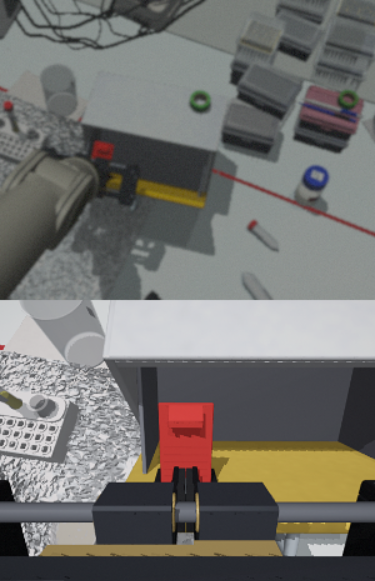

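```bash
python3 -m pendant '[{"delta_pos":[-0.012,-0.002,-0.008],"turn":[0.002,-0.010,0]},{"delta_pos":[-0.012,-0.003,-0.008],"turn":[0.002,-0.010,0]},{"delta_pos":[-0.012,-0.002,-0.008],"turn":[0.002,-0.010,0]},{"delta_pos":[-0.012,-0.003,-0.008],"turn":[0.002,-0.010,0]},{"delta_pos":[-0.011,-0.002,-0.009],"turn":[0.002,-0.010,0]},{"delta_pos":[-0.011,-0.002,-0.009],"turn":[0.002,-0.010,0]},{"delta_pos":[-0.011,-0.002,-0.009],"turn":[0.002,-0.010,0]},{"delta_pos":[-0.011,-0.002,-0.009],"turn":[0.002,-0.010,0]},{"delta_pos":[-0.011,-0.002,-0.009],"turn":[0.002,-0.010,0]},{"delta_pos":[-0.010,-0.002,-0.009],"turn":[0.002,-0.010,0]},{"delta_pos":[-0.010,-0.002,-0.009],"turn":[0.002,-0.010,0]},{"delta_pos":[-0.010,-0.002,-0.009],"turn":[0.002,-0.010,0]}]'; python3 - <<'E'
from h import *
a=grab('side')
print(yellowtilt(cloud(a),a['frame']),robot.state()['ft_force'])
E
```

```text
time: 9.52
tool_pos: [0.5194, 0.0614, 0.1389]
orientation: [-179.7, -42.6, 10.9]
ft_force: [-4.3, 1.4, 2.7]
opening: 0.0002
(np.float64(0.7333297759378581), np.float64(-0.06865459081670923), 969, np.float64(-0.1348317979667968), np.float64(0.08269865840876495), np.float64(0.15802061708945958)) [-3.50612113 -2.45273377  0.27936507]
```

```bash
python3 - <<'E'
from h import *
s=robot.state();print(s['q'].round(1),s['tool_pos'],s['orientation'],s['ft_force'])
E
```

```text
[ 59.  -21.1 -61.5 138.4 -72.5  21.5 -24.3] [0.51972253 0.06125778 0.13913446] [-179.68155993  -42.63394084   10.81401245] [-3.50612113 -2.45273377  0.27936507]
```

```bash
python3 -m pendant '[{"delta_pos":[0,0,0.06],"turn":[0,0,0]},{"delta_pos":[0,0,0.1],"turn":[0,0,0]},{"delta_pos":[0,0,0.1],"turn":[-0.006,0.03,0]},{"delta_pos":[0,0,0.1],"turn":[-0.006,0.03,0]},{"delta_pos":[0,0,0.1],"turn":[-0.006,0.03,0]},{"delta_pos":[0,0,0.1],"turn":[-0.006,0.03,0]},{"delta_pos":[0,0,0.1],"turn":[-0.006,0.03,0]},{"delta_pos":[0,-0.1,0],"turn":[-0.006,0.03,0]},{"delta_pos":[0,-0.1,0],"turn":[-0.006,0.03,0]},{"delta_pos":[0,0,0],"turn":[-0.006,0.03,0]},{"delta_pos":[0,0,0],"turn":[-0.006,0.03,0]},{"delta_pos":[0,0,0],"turn":[0,0,0]}]'; python3 - <<'E'
from h import *
s=robot.state();print(s['q'].round(1),tocab(s['tool_pos']),s['orientation'],s['ft_force'])
a=grab('side');print(yellowtilt(cloud(a),a['frame']))
for t in(.7,.75,.88):print(t,tocab(door((0,0,174),t)),[tocab(door((12,0,150),t)).round(3)])
E
```

```text
time: 10.57
tool_pos: [0.5207, 0.0237, 0.2729]
orientation: [-179.5, -19.0, 10.7]
ft_force: [-0.0, 1.0, -0.1]
opening: 0.0002
[ 72.2 -16.9 -64.6 108.2 -24.   62.4 -65. ] [-0.15636077  0.04667362  0.27292975] [-179.5362308   -19.04388347   10.67155143] [-0.03028438  0.98750345 -0.07934595]
(np.float64(0.7325443727185855), np.float64(-0.06876028668099037), 1403, np.float64(-0.13485273279281168), np.float64(0.13495270254861916), np.float64(0.15717623290618432))
0.7 [-1.80093878e-01 -9.32374933e-18  1.57082541e-01] [array([-0.155, -0.   ,  0.146])]
0.75 [-1.86605144e-01 -7.99929991e-18  1.51313863e-01] [array([-0.161, -0.   ,  0.142])]
0.88 [-2.02108565e-01 -4.29622017e-18  1.34864299e-01] [array([-0.176,  0.   ,  0.129])]
```

```bash
python3 -m pendant '[{"delta_pos":[0,0,-0.1],"turn":[0,0,0]},{"delta_pos":[0,0,-0.12],"turn":[0,0,0]},{"delta_pos":[0,0,-0.12],"turn":[0,0,0]},{"delta_pos":[0,0,-0.12],"turn":[0,0,0]},{"delta_pos":[0,0,-0.1],"turn":[0,0,0]},{"delta_pos":[0,0,-0.08],"turn":[0,0,0]},{"delta_pos":[0,0,0],"turn":[0,0,0]}]'; python3 -m pendant '[{"delta_pos":[-0.015,-0.003,-0.009],"turn":[0,0,0]},{"delta_pos":[-0.015,-0.003,-0.009],"turn":[0,0,0]},{"delta_pos":[-0.015,-0.003,-0.009],"turn":[0,0,0]},{"delta_pos":[-0.015,-0.003,-0.009],"turn":[0,0,0]},{"delta_pos":[-0.015,-0.003,-0.009],"turn":[0,0,0]},{"delta_pos":[-0.015,-0.003,-0.009],"turn":[0,0,0]},{"delta_pos":[-0.015,-0.003,-0.009],"turn":[0,0,0]},{"delta_pos":[-0.015,-0.003,-0.009],"turn":[0,0,0]},{"delta_pos":[0,0,0],"turn":[0,0,0]}]'; python3 - <<'E'
from h import *
s=robot.state();print(s['q'].round(1),tocab(s['tool_pos']),s['orientation'],s['ft_force'])
a=grab('side');print(yellowtilt(cloud(a),a['frame']))
E
```

```text
time: 11.2
tool_pos: [0.5174, 0.0234, 0.1407]
orientation: [-179.4, -18.9, 10.6]
ft_force: [-1.2, 0.6, -0.6]
opening: 0.0003
time: 11.95
tool_pos: [0.4964, 0.0187, 0.1299]
orientation: [-179.7, -19.2, 10.7]
ft_force: [3.5, 0.5, 0.7]
opening: 0.001
[ 74.9  -9.3 -74.1 122.6 -19.   42.3 -67.6] [-0.18114806  0.04628316  0.12989998] [-179.67050296  -19.21690111   10.72962007] [3.52402196 0.48474539 0.74703125]
(np.float64(0.8803821291901773), np.float64(-0.06887102391915964), 1035, np.float64(-0.13494713469556896), np.float64(0.03322109168598785), np.float64(0.1383558913590155))
```

```bash
python3 -m pendant '[{"delta_pos":[0.04,0.008,0.03],"turn":[0,0,0]},{"delta_pos":[0,0,0.12],"turn":[0,0,0]},{"delta_pos":[0,0,0.15],"turn":[0,0,0]},{"delta_pos":[0,0,0.15],"turn":[-0.007,0.037,0]},{"delta_pos":[0,0,0.15],"turn":[-0.007,0.037,0]},{"delta_pos":[0,0,0.15],"turn":[-0.007,0.037,0]},{"delta_pos":[0,0,0],"turn":[-0.007,0.036,0]},{"delta_pos":[0,0,0],"turn":[-0.007,0.036,0]},{"delta_pos":[0,0,0],"turn":[-0.007,0.036,0]},{"delta_pos":[0,0,0],"turn":[0,0,0]}]' 0.6 20; python3 -m pendant '[{"delta_pos":[-0.014,-0.17,0],"turn":[0,0,0.053]},{"delta_pos":[-0.014,-0.17,0],"turn":[0,0,0.053]},{"delta_pos":[-0.014,-0.17,0],"turn":[0,0,0.053]},{"delta_pos":[-0.014,-0.17,0],"turn":[0,0,0.053]},{"delta_pos":[-0.014,-0.17,0],"turn":[0,0,0.053]},{"delta_pos":[-0.014,-0.17,0],"turn":[0,0,0.053]},{"delta_pos":[-0.014,-0.17,0],"turn":[0,0,0.053]},{"delta_pos":[-0.014,-0.17,0],"turn":[0,0,0.053]},{"delta_pos":[-0.014,-0.17,0],"turn":[0,0,0.053]},{"delta_pos":[-0.014,-0.17,0],"turn":[0,0,0.053]},{"delta_pos":[0,0,0],"turn":[0,0,0]},{"delta_pos":[0,0,0],"turn":[0,0,0]}]'; python3 - <<'E'
from h import *
s=robot.state();print(s['q'].round(1),s['tool_pos'],s['orientation'],s['opening'])
c=grab('wrist');save('w4.png',c['frame'],1.2);p=cloud(c)
m=(p[...,2]>.008)&(p[...,2]<.045)&(np.hypot(p[...,0]-.47,p[...,1]+.327)<.09)
k,l,st,ce=cv2.connectedComponentsWithStats(m.astype('uint8'));i=1+st[1:,4].argmax();q=p[l==i]
print(cv2.minAreaRect((q[:,:2]*1000).astype('float32')),q[:,2].max(),ce[i],st[i])
E
```

```text
time: 12.83
tool_pos: [0.5007, 0.0233, 0.277]
orientation: [-178.9, -1.3, 11.1]
ft_force: [-0.0, -0.0, 0.6]
opening: 0.0511
time: 13.83
tool_pos: [0.4712, -0.3205, 0.2789]
orientation: [-179.4, -1.6, 56.2]
ft_force: [-0.7, 0.7, -0.0]
opening: 0.0522
[ 86.5  29.1 -77.   84.   26.5  88.9 -23. ] [ 0.4711849  -0.3204641   0.27889984] [-179.40146764   -1.62957492   56.22764504] 0.05223178410373387
((473.4683837890625, -324.5470886230469), (113.6055679321289, 32.73215103149414), 56.33454895019531) 0.03525085592034355 [282.94474863 180.33947237] [ 270  132   26   92 2009]
```

View pics/w4.png

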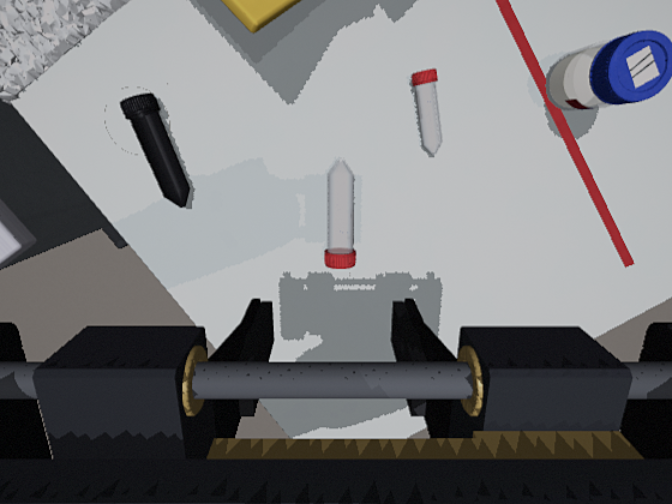

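The picture shows the large red-capped tube at (340,215), aligned with the fingers; the bottle is undisturbed. I go down and grasp.

```bash
python3 -m pendant '[{"delta_pos":[0.027,0.008,-0.1],"turn":[0,0,0]},{"delta_pos":[0,0,-0.18],"turn":[0,0,0]},{"delta_pos":[0,0,-0.18],"turn":[0,0,0]},{"delta_pos":[0,0,-0.18],"turn":[0,0,0]},{"delta_pos":[0,0,-0.18],"turn":[0,0,0]},{"delta_pos":[0,0,-0.15],"turn":[0,0,0]},{"delta_pos":[0,0,-0.1],"turn":[0,0,0]},{"delta_pos":[0,0,-0.1],"turn":[0,0,0]},{"delta_pos":[0,0,-0.06],"turn":[0,0,0]},{"delta_pos":[0,0,0],"turn":[0,0,0]}]'; python3 - <<'E'
from h import *
s=robot.state();print(s['tool_pos'],s['orientation'],s['q'].round(1))
E
```

```text
time: 14.72
tool_pos: [0.4767, -0.3158, 0.0316]
orientation: [-179.3, -1.5, 56.5]
ft_force: [-0.6, 0.6, -0.4]
opening: 0.0521
[ 0.47668603 -0.31580622  0.03163277] [-179.2690744    -1.53624734   56.46924633] [ 79.4  41.5 -65.4 100.   39.3  66.2 -31.3]
```

```bash
python3 -m pendant '[{"delta_pos":[0,-0.012,-0.05],"turn":[0,0,0]},{"delta_pos":[0,0,-0.05],"turn":[0,0,0]},{"delta_pos":[0,0,-0.035],"turn":[0,0,0]},{"delta_pos":[0,0,0],"turn":[0,0,0]}]'; python3 -m pendant '[{"delta_pos":[0,0,0],"turn":[0,0,0]},{"delta_pos":[0,0,0],"turn":[0,0,0]},{"delta_pos":[0,0,0],"turn":[0,0,0]},{"delta_pos":[0,0,0],"turn":[0,0,0]},{"delta_pos":[0,0,0],"turn":[0,0,0]},{"delta_pos":[0,0,0],"turn":[0,0,0]}]' 0 12;  python3 -m pendant '[{"delta_pos":[0,0,0.05],"turn":[0,0,0]},{"delta_pos":[0,0,0.12],"turn":[0,0,0]},{"delta_pos":[0,0,0.18],"turn":[0,0,0]},{"delta_pos":[0,0,0.18],"turn":[0,0,0]},{"delta_pos":[0,0,0.18],"turn":[0,0,0]},{"delta_pos":[0,0,0.18],"turn":[0,0,0]},{"delta_pos":[0,0,0.18],"turn":[0,0,0]},{"delta_pos":[0,0,0.18],"turn":[0,0,0]},{"delta_pos":[0,0,0.15],"turn":[0,0,0]},{"delta_pos":[0,0,0],"turn":[0,0,0]}]'; python3 - <<'E'
from h import *
s=robot.state();print(s['tool_pos'],s['orientation'],s['q'].round(1))
t=.88
top=door((0,-15,174),t)
print('top',tocab(top),'rim',tocab(door((100,0,107),t)))
for al in(.3,.45,.6):
  for P in((52,-15,105),(52,-15,112)):
    g=door(P,t);tip=g+RC@np.array([np.sin(al),0,-np.cos(al)])*.019
    # body corners (51 behind grasp, +-95 in jaw dir)
    o=tocab(g)+np.array([-np.sin(al),0,np.cos(al)])*.051;e=np.array([np.cos(al),0,np.sin(al)])*.095
    n=np.array([-np.sin(al),0,np.cos(al)])
    print(al,P,'grasp',tocab(g).round(3),'tcp',tip.round(3),'clear top',((o-tocab(top))@n).round(3),'clear roof',((o-[-.068,0,.202])@n).round(3),'ends',(o-e).round(3),(o+e).round(3))
E
```

```text
time: 15.05
tool_pos: [0.4773, -0.3192, 0.0047]
orientation: [-179.3, -1.5, 56.4]
ft_force: [0.2, 0.4, 0.4]
opening: 0.052
time: 15.55
tool_pos: [0.4781, -0.3194, 0.0061]
orientation: [-179.4, -1.5, 56.4]
ft_force: [-0.3, 0.3, 1.7]
opening: 0.0283
time: 16.38
tool_pos: [0.48, -0.319, 0.2925]
orientation: [-179.8, -1.6, 56.5]
ft_force: [0.5, 1.0, -0.9]
opening: 0.028
[ 0.48000693 -0.31896539  0.29250191] [-179.82062379   -1.56868126   56.47946968] [ 85.   29.1 -76.8  82.1  26.7  90.1 -23.2]
top [-0.20210856 -0.015       0.1348643 ] rim [-8.67539456e-02 -1.30530284e-18  1.69249060e-01]
0.3 (52, -15, 105) grasp [-0.116 -0.015  0.131] tcp [ 0.578 -0.028  0.113] clear top 0.022 clear roof -0.003 ends [-0.222 -0.015  0.152] [-0.04  -0.015  0.208]
0.3 (52, -15, 112) grasp [-0.121 -0.015  0.135] tcp [ 0.572 -0.029  0.117] clear top 0.028 clear roof 0.003 ends [-0.227 -0.015  0.156] [-0.046 -0.015  0.212]
0.45 (52, -15, 105) grasp [-0.116 -0.015  0.131] tcp [ 0.58  -0.028  0.114] clear top 0.01 clear roof 0.008 ends [-0.224 -0.015  0.136] [-0.052 -0.015  0.218]
0.45 (52, -15, 112) grasp [-0.121 -0.015  0.135] tcp [ 0.575 -0.029  0.118] clear top 0.016 clear roof 0.014 ends [-0.229 -0.015  0.14 ] [-0.058 -0.015  0.223]
0.6 (52, -15, 105) grasp [-0.116 -0.015  0.131] tcp [ 0.583 -0.027  0.115] clear top -0.001 clear roof 0.019 ends [-0.223 -0.015  0.119] [-0.066 -0.015  0.227]
0.6 (52, -15, 112) grasp [-0.121 -0.015  0.135] tcp [ 0.577 -0.028  0.12 ] clear top 0.006 clear roof 0.026 ends [-0.228 -0.015  0.124] [-0.072 -0.015  0.231]
```

```bash
python3 -m pendant '[{"delta_pos":[0.047,0.145,0],"turn":[-0.015,0.01,0.051]},{"delta_pos":[0.047,0.145,0],"turn":[0,0,0.051]},{"delta_pos":[0.047,0.145,0],"turn":[0,0,0.051]},{"delta_pos":[0.047,0.145,0],"turn":[0,0,0.051]},{"delta_pos":[0.047,0.145,0],"turn":[0,0,0.051]},{"delta_pos":[0.047,0.145,0],"turn":[0,0,0.052]},{"delta_pos":[0.047,0.145,0],"turn":[0,0,0.052]},{"delta_pos":[0.047,0.145,0],"turn":[0,0,0.052]},{"delta_pos":[0.047,0.145,0],"turn":[0,0,0.052]},{"delta_pos":[0.047,0.145,0],"turn":[0,0,0.052]},{"delta_pos":[0,0,0],"turn":[0,0,0]}]'; python3 -m pendant '[{"delta_pos":[0,0,0],"turn":[0.007,-0.037,0]},{"delta_pos":[0,0,0],"turn":[0.007,-0.037,0]},{"delta_pos":[0,0,0],"turn":[0.007,-0.037,0]},{"delta_pos":[0,0,0],"turn":[0.007,-0.037,0]},{"delta_pos":[0,0,0],"turn":[0.007,-0.037,0]},{"delta_pos":[0,0,0],"turn":[0.007,-0.037,0]},{"delta_pos":[0,0,0],"turn":[0.007,-0.037,0]},{"delta_pos":[0,0,0],"turn":[0.007,-0.037,0]},{"delta_pos":[0,0,0],"turn":[0,0,0]},{"delta_pos":[0,0,0],"turn":[0,0,0]}]'; python3 - <<'E'
from h import *
s=robot.state();print(s['tool_pos'],s['orientation'],s['q'].round(1),s['opening'])
M=RC.T@R.from_euler('xyz',s['orientation'],degrees=True).as_matrix();print(M.round(2))
c=grab('wrist');a=grab('side');save('w5.png',np.hstack([c['frame'],a['frame'][60:340,180:480][:, :].repeat(1,0).copy() if False else cv2.resize(a['frame'][60:340,180:480],(450,420))]),.79);print(yellowtilt(cloud(a),a['frame']))
E
```

```text
time: 17.3
tool_pos: [0.5718, -0.0218, 0.2866]
orientation: [-179.4, -0.1, 101.5]
ft_force: [-0.6, 0.6, 0.6]
opening: 0.0282
time: 18.13
tool_pos: [0.5685, -0.0285, 0.2851]
orientation: [157.0, 0.1, 100.8]
ft_force: [-0.4, -0.2, 0.4]
opening: 0.0282
[ 0.56848478 -0.02845101  0.28507499] [1.56980678e+02 6.44080836e-02 1.00793761e+02] [ 84.9 -10.9 -73.6 104.4 -21.6  58.2  28.5] 0.028244166425854342
[[-0.    0.92  0.39]
 [ 1.    0.   -0.  ]
 [-0.    0.39 -0.92]]
(np.float64(0.8817309599704647), np.float64(-0.06890002232187617), 1884, np.float64(-0.13494685512395663), np.float64(0.1348500501506575), np.float64(0.13729008974766743))
```

View pics/w5.png

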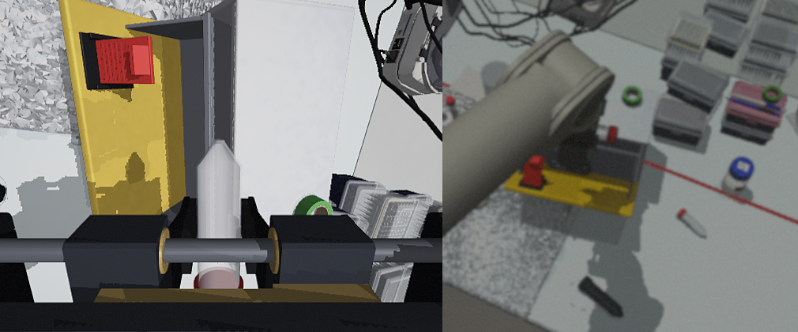

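```bash
python3 -m pendant '[{"delta_pos":[0.003,0,-0.08],"turn":[0,0,0]},{"delta_pos":[0.003,0,-0.12],"turn":[0,0,0]},{"delta_pos":[0.003,0,-0.12],"turn":[0,0,0]},{"delta_pos":[0.003,0,-0.12],"turn":[0,0,0]},{"delta_pos":[0.003,0.001,-0.12],"turn":[0,0,0]},{"delta_pos":[0.003,0.001,-0.1],"turn":[0,0,0]},{"delta_pos":[0.003,0.001,-0.06],"turn":[0,0,0]},{"delta_pos":[0.003,0.001,-0.04],"turn":[0,0,0]},{"delta_pos":[0,0,0],"turn":[0,0,0]},{"delta_pos":[0,0,0],"turn":[0,0,0]}]'; python3 - <<'E'
from h import *
s=robot.state();print(s['orientation'],s['q'].round(1),s['opening'],s['ft_force'])
M=RC.T@R.from_euler('xyz',s['orientation'],degrees=True).as_matrix();g=tocab(s['tool_pos'])-.019*M[:,2];print(g)
d=g-[-.068,0,.024];t=.88;print('grasp in door',d[0]*np.cos(t)+d[2]*np.sin(t),d[1],-d[0]*np.sin(t)+d[2]*np.cos(t))
E
```

```text
time: 19.07
tool_pos: [0.5747, -0.0245, 0.1332]
orientation: [156.8, -0.5, 101.1]
ft_force: [-0.8, -0.5, 0.2]
opening: 0.028
[156.75436405  -0.51210861 101.10308127] [ 70.5  13.  -73.6 115.5  12.5  38.3   2.5] 0.027954161896237208 [-0.79660319 -0.5109732   0.21017706]
[-0.11978515 -0.01092901  0.15066361]
grasp in door 0.06462959827618908 -0.010929012660772657 0.12061669498845115
```

```bash
python3 -m pendant '[{"delta_pos":[0,-0.01,-0.035],"turn":[0,0,0]},{"delta_pos":[0,0,-0.03],"turn":[0,0,0]},{"delta_pos":[0,0,0],"turn":[0,0,0]},{"delta_pos":[0,0,0],"turn":[0,0,0]}]' && python3 -m pendant '[{"delta_pos":[0,0,0],"turn":[0,0,0]},{"delta_pos":[0,0,0],"turn":[0,0,0]},{"delta_pos":[0,0,0],"turn":[0,0,0]},{"delta_pos":[0,0,0],"turn":[0,0,0]},{"delta_pos":[0,0,0],"turn":[0,0,0]},{"delta_pos":[0,0,0],"turn":[0,0,0]}]' 0.48; python3 -m pendant '[{"delta_pos":[0,0,0.06],"turn":[0,0,0]},{"delta_pos":[0,0,0.12],"turn":[0,0,0]},{"delta_pos":[0,0,0.15],"turn":[0,0,0]},{"delta_pos":[0,0,0.15],"turn":[0,0,0]},{"delta_pos":[0,0,0.15],"turn":[0,0,0]},{"delta_pos":[0,0,0.15],"turn":[0,0,0]},{"delta_pos":[0,-0.12,0.05],"turn":[0,0,0]},{"delta_pos":[0,-0.12,0],"turn":[0,0,0]},{"delta_pos":[0,-0.12,0],"turn":[0,0,0]},{"delta_pos":[0,-0.12,0],"turn":[0,0,0]},{"delta_pos":[0,0,0],"turn":[0,0,0]},{"delta_pos":[0,0,0],"turn":[0,0,0]}]'; python3 - <<'E'
from h import *
a=grab('top');b=grab('side');w=grab('wrist')
print(yellowtilt(cloud(b),b['frame']),robot.state()['ft_force'])
r=lambda i:cv2.resize(i,(400,300))
save('w6.png',np.vstack([np.hstack([r(a['frame'][60:270,150:430]),r(b['frame'][80:290,200:480])]),np.hstack([r(w['frame']),r(a['frame'])])]))
E
```

```text
time: 19.4
tool_pos: [0.574, -0.0288, 0.1203]
orientation: [156.8, -0.3, 100.9]
ft_force: [-0.1, -0.3, -0.2]
opening: 0.0283
time: 19.9
tool_pos: [0.5742, -0.0288, 0.1205]
orientation: [156.8, -0.3, 100.9]
ft_force: [0.8, -0.7, 0.2]
opening: 0.0415
time: 20.9
tool_pos: [0.574, -0.126, 0.2863]
orientation: [156.7, -0.4, 100.8]
ft_force: [-0.1, 1.3, 0.5]
opening: 0.0414
(np.float64(0.8840596250706292), np.float64(-0.06836920730091033), 499, np.float64(-0.13489258705107257), np.float64(-0.04402927028468174), np.float64(0.13747692369997733)) [ 0.03244099  0.60056447 -0.56521475]
```

View pics/w6.png

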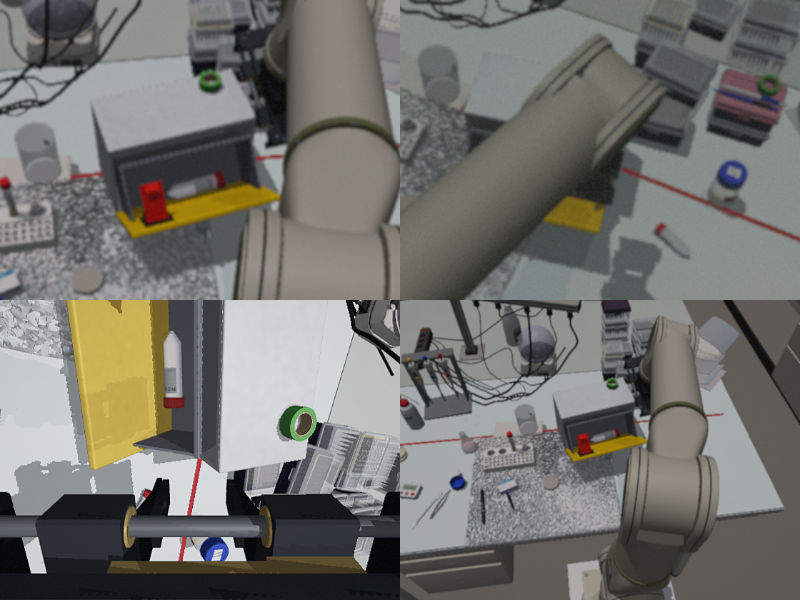

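The tube lies in the bin, at (172,370) in the wrist view. I measure it once, then hand in.

```bash
python3 - <<'E'
from h import *
w=grab('wrist');q=tocab(cloud(w));t=.88;f=w['frame']
d=q-[-.068,0,.024];D=np.stack([d[...,0]*np.cos(t)+d[...,2]*np.sin(t),d[...,1],-d[...,0]*np.sin(t)+d[...,2]*np.cos(t)],-1)*1000
m=np.zeros(f.shape[:2],bool);m[int(30/300*420):int(110/300*420),int(162/400*560):int(185/400*560)]=1
hsv=cv2.cvtColor(f,cv2.COLOR_RGB2HSV)
m&=~((hsv[...,0]>15)&(hsv[...,0]<36)&(hsv[...,1]>90));P=D[m&(f.max(-1)>110)|m&(hsv[...,0]<8)&(hsv[...,1]>130)]
print(len(P),np.nanpercentile(P,[5,50,95],axis=0).round(0))
s=robot.state();print(s['time'],abs(s['joint_vel']).max(),s['ft_force'])
if np.nanmedian(P[:,2])<100: robot.sign_off();print('signed off')
E
```

```text
2255 [[ 11. -66.  18.]
 [ 24. -16.  31.]
 [ 31.  26.  35.]]
21.1 0.2234242675404935 [ 1.01733717  1.39339992 -0.55447286]
the job is handed in; nothing more can be done
signed off
```

The used red-capped tube is in the bin, and the door stands wide open at about 0.88 rad. I handed the job in at about 21 s; hand-in reports no verdict.

- **Door:** I drew it by its handle to the catch. I then pressed the catch about 13 mm down through the gap and pushed the door past it. At about 0.73 rad the arm hit its own joint limits, so I backed out and pushed the door the rest of the way to its stop with the tool less tilted.
- **Tube:** I picked the larger of the two red-capped tubes and let go of it at the bin's rim.
- **Last checks:**
  - The tube's visible surface is at door-frame (24, -16, 31) mm, well below the rim at 107 mm.
  - The gripper was clear and the measured force was under 2 N.
  - I did not re-measure the bottle, dish and carton. All three look undisturbed in the last picture.
- **Disagreement:** the fitted catch centre was about 2 mm off in y (87 against 85 mm), within the camera calibration.

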